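Clamp up a stepped plywood foot in the balcony screw press

ROBOT

A 7-joint arm with a two-finger parallel gripper is mounted at the origin on the work surface. World frame = base frame: x ahead of the robot, y to its left, z up, the work surface at z = 0. Lengths are in m, angles in rad, forces in N, time in s.
With the tool pointing down it reaches from about 0.4 to 0.925 m from the base axis. Payload 4.1 kg.
Tool frame: the origin (TCP) lies at the very end of the fingers, on their centre line; the grasp point (between the pads) lies 19 mm behind it (arm.grasp_offset is the distance from the TCP to the grasp point, in m); x points along the fingers, y is the direction in which the jaws open and shut, and the axes are right-handed (so a half turn about x gives the same grasp; the last joint's range is limited). The gripper opens to 85 mm and grips with 20 to 120 N. Pads are 22 mm wide; open, the fingers measure 114 mm over their backs; the gripper's body (76 mm by 85 mm) begins 54 mm behind the grasp point. The pads swing forward as they close: fully open they stand 13 mm farther back than shut.
Start: joints at [1.049, 0.398, 0.045, 1.537, -0.019, 1.207, -0.051], TCP at [0.267, -0.593, 0.231] pointing down, gripper open.
Joint ranges: [-2.82, 2.82], [-0.49, 2.23], [-1.37, 1.46], [0, 2.46], [-1.36, 4.5], [0.23, 2], [-2.94, 2.94]. Speed limits (rad/s): [2.57, 2.57, 3.14, 3.14, 3.14, 3.14, 3.14].

INTERFACE

Orientations are given as a rotation vector (axis times angle).
In Python, from bench import arm gives the robot as it stands. Calls block until the motion is done:
- arm.move_pose(position, orientation): joint-space move of the TCP to a pose.
- arm.line_to(position, orientation=None, vel=0.15): straight line of the TCP; orientation=None keeps the orientation; vel is the mean speed in m/s.
- arm.move_j(angles): joint-space move.
- arm.set_gripper(opening, f_grip=None): opening from 0.0 (shut) to 1.0 (fully open); f_grip is the grip in N (None keeps the last); returns when the fingers have stopped.
- arm.hold(seconds).
- arm.inverse_kinematics(position, orientation): joint angles nearest the present ones, or None.
- arm.get_obs(): the state.
- arm.camera(name): name is "scene" or "top" or "wrist"; returns (picture, depth): 420x560x3 uint8, red, green, blue; 420x560 float32, m along the optical axis (not along the pixel's ray), 0 where there is no reading.
- arm.calibration(name): a dict with "fx", "fy", "cx", "cy" (pixels), "k1" (the pictures are not rectified: a ray, as slopes to the right and down, at radius r is drawn at 1 + k1 r^2 times it, then the intrinsics apply), "extrinsics" (4x4, takes a point from camera to world coordinates). Camera axes: x right, y down, z forward; pixel columns grow to the right and rows downward; lengths in m; the calibration is good to about 2 mm. A picture is of the moment at which its call begins: read the wrist's pose just before it. calibration takes no time and is no camera call; for the wrist camera it gives the pose at the moment of the call.
A pose or a line that the arm cannot do raises arm.PlanningError and nothing moves.
- arm.hand_in(): hands the job in, once; it reports no verdict.
The state is a dict: "clock": time; "joint_pos": joint angles; "joint_velocities": joint speeds; "tau": joint torques, N m; "position": TCP position; "ee_rot": TCP orientation; "contact_force": force on the tool from outside, world axes, zero at the start; "ft_torque": the same for the moment, N m; "gripper_width": opening from 0.0 (shut) to 1.0 (fully open).
Only numpy, scipy, OpenCV 4.12 (cv2) and the standard library are available. Lean on these libraries where they do the work, as an engineer would, in place of code of your own. Each camera call takes 0.05 s, during which the arm holds its last target.

TASK

Draw the press's bed all the way out and build the stepped foot on it from the plywood plates that are there: largest at the bottom, each next smaller one on top, centred on the bed's cross lines and with their long sides along the bed's slide, pressing each plate down flat with a firm push of about 10 N before the next is added. Then push the bed fully home under the screw and wind the crank until the pad meets the stack and is snug by feel, firm but not forced, and let go; leave the other things on the table where they are.

Things in the scene. Friction and masses are not known exactly. Their poses are not given: they have to be found in the camera images.
- press: Grey screw press fixed to the table: base, two steel uprights carrying a beam (150 to 190 mm above the table) across the slide, and a vertical screw through the beam. Origin on the table right below the screw axis, z up. Its own -x is the direction in which the bed slides out; the uprights (20 mm thick) stand at y = +-103 mm. Its place and yaw vary.
- tray_handle (a point): Centre of the upper part of the bed's handle: an upright black cylinder 20 mm across, standing on the bed's front tongue 130 mm ahead (press -x) of the bed centre; its top is 80 mm above the table, this point 68 mm. Grip it from above and slide.
- bed: Steel bed plate 170 x 160 x 16 mm (reaching 97 mm ahead of its centre and 73 mm behind), top 32 mm above the table, with fine dark cross lines at its centre. Its x axis lies along the slide, as the press's. It slides along the press's own x: fully home, its centre is on the screw axis; all the way out, 150 mm towards the press's -x; both ends have stops. About 2 N of friction, stays where left. Starts 0 to 60 mm out.
- bed_centre (a point): Where the cross lines meet on the bed's top face; axes as the bed's.
- crank (a joint): Crank on top of the screw, rad, 0 to 20; grows clockwise seen from above and then drives the pad down 4 mm per rad (25 mm a turn): pad face above the bed = 80 mm - 4 mm x this value. The crank keeps its height, takes 0.25 N m (5 N at the knob) to turn freely and stays where left. Starts within 2.5 to 10 rad; wind the pad up first if the stack would not pass under it.
- knob_grip (a point): Middle of the crank's upright black knob (24 mm across, 55 mm tall, spins freely on its pin), 50 mm from the screw axis, 260 mm above the table; the crank arm lies 30 mm below this point. Grip it from above and lead it round in a circle about the screw axis.
- pad: Round steel pad 48 mm across at the screw's lower end; origin at the centre of its underside, the face that meets the work, on the screw axis. A spring in it (10 N per mm) lets the clamp force rise by about 40 N per rad of crank once it touches, and the force at the knob by about 3 N per rad: snug is about 0.5 to 1 rad past first touch.
- plate_a: The largest plywood plate, 120 x 62 x 12 mm, 58 g, lying flat on the table; origin at the centre of its underside, x along its length. Always there.
- plate_b: The second largest plywood plate, 104 x 54 x 12 mm, 44 g, lying flat on the table; origin at the centre of its underside, x along its length. One to three of the three smaller sizes are there (absent: None).
- plate_c: The third largest plywood plate, 88 x 46 x 12 mm, 32 g, lying flat on the table; origin at the centre of its underside, x along its length. One to three of the three smaller sizes are there (absent: None).
- plate_d: The smallest plywood plate, 72 x 38 x 12 mm, 21 g, lying flat on the table; origin at the centre of its underside, x along its length. One to three of the three smaller sizes are there (absent: None).
- jar: Clear glass jar 72 mm across, 85 mm tall; leave alone.
- brush: Red boot brush 170 mm long; leave alone.
- scraper: Steel spoon-shaped scraper 170 mm long, its origin under its middle; leave alone.
- acrylic_box: Clear open box 100 x 140 x 90 mm; leave alone.
- tin: Metal tin 68 mm across, 85 mm tall; leave alone.
There are look-alikes about, which are no part of the job. Leave any orange look-alike of the plate_a alone. Leave any blue look-alike of the plate_b alone.

How it is judged:
On the way, in this order (a step that is already met when the one before it is completed fails the run):
1. the bed is drawn all the way out (x of bed_centre in the frame of press below -0.135 m), for 0.1 s.
2. the largest plate lies flat, square and centred on the bed and is pressed down with a firm push (horizontal distance between plate_a and bed_centre below 0.012 m and angle between plate_a's own z axis and vertical below 0.06 rad and angle between the x axis of plate_a and the x axis of bed, either way round below 0.17 rad and contact force between plate_a and bed above 4 N and contact force between the fingers and plate_a above 3 N), for 0.1 s.
3. the second largest plate lies flat, square and centred on the bed and is pressed down with a firm push (horizontal distance between plate_b and bed_centre below 0.012 m and angle between plate_b's own z axis and vertical below 0.06 rad and angle between the x axis of plate_b and the x axis of bed, either way round below 0.17 rad and (contact force between plate_b and bed above 4 N or contact force between plate_b and plate_a above 4 N) and contact force between the fingers and plate_b above 3 N), for 0.1 s.
4. the third largest plate lies flat, square and centred on the bed and is pressed down with a firm push (horizontal distance between plate_c and bed_centre below 0.012 m and angle between plate_c's own z axis and vertical below 0.06 rad and angle between the x axis of plate_c and the x axis of bed, either way round below 0.17 rad and (contact force between plate_c and bed above 4 N or contact force between plate_c and plate_a above 4 N or contact force between plate_c and plate_b above 4 N) and contact force between the fingers and plate_c above 3 N), for 0.1 s.
5. the smallest plate lies flat, square and centred on the bed and is pressed down with a firm push (horizontal distance between plate_d and bed_centre below 0.012 m and angle between plate_d's own z axis and vertical below 0.06 rad and angle between the x axis of plate_d and the x axis of bed, either way round below 0.17 rad and (contact force between plate_d and bed above 4 N or contact force between plate_d and plate_a above 4 N or contact force between plate_d and plate_b above 4 N or contact force between plate_d and plate_c above 4 N) and contact force between the fingers and plate_d above 3 N), for 0.1 s.
6. the bed is pushed fully home with the stack on it (x of bed_centre in the frame of press above -0.008 m and horizontal distance between each of plate_a, plate_b, plate_c, plate_d and bed_centre below 0.012 m), for 0.2 s.
7. the pad is wound down snug on the stack (contact force between pad and anything else between 12 and 50 N), for 0.2 s.
At the end, for the whole second after the job is handed in: All plates present are stacked on the bed, largest at the bottom and each smaller one above, flat (within 0.06 rad), within 12 mm of the bed centre and 0.17 rad of its slide direction; the bed is home (within 8 mm); the pad presses on the stack with 12 to 50 N; nothing is touched by the robot (all of step 6 and all of step 7 and angle between each of plate_a, plate_b, plate_c, plate_d's own z axis and vertical below 0.06 rad and angle between the x axis of each of plate_a, plate_b, plate_c, plate_d and the x axis of bed, either way round below 0.17 rad and z of plate_a in the frame of bed_centre between -0.003 and 0.042 m and z of plate_b in the frame of bed_centre between -0.003 and 0.042 m and z of plate_c in the frame of bed_centre between -0.003 and 0.042 m and z of plate_d in the frame of bed_centre between -0.003 and 0.042 m and z of each of plate_b, plate_c, plate_d in the frame of plate_a above 0.008 m and z of each of plate_c, plate_d in the frame of plate_b above 0.008 m and z of plate_d in the frame of plate_c above 0.008 m).
It fails at once if the clamp is forced: more than 90 N under the pad (contact force between pad and anything else above 90 N).
It fails at once if another thing on the table is pushed away by more than 30 mm or the jar is tipped (distance of any of jar, brush, scraper, acrylic_box, tin from where it was at the start of the episode above 0.03 m or angle between jar's own z axis and vertical above 0.5 rad).
Of plate_b, plate_c, plate_d only 1 to 3 are there at a start; the rules pass over those that are not, and their reading is None.
At some moment in a run one of plate_a may be knocked a few centimetres aside while the robot is not near it.
Once in a run the grip may slacken for a moment while it holds something.
It also fails if it takes over 210 s, if anything falls off the work surface, if the arm or the gripper's body presses on something with over 40 N, if the wrist force passes 120 N, or if a joint passes its speed limit or range.

## Working session

There is one attempt and no reset: what is moved stays moved. The work goes in short steps, each a Python script; the robot and the scene stay as the last script left them, time stands still between calls to the robot, and variables do not carry over. Pictures are saved under pics/ and viewed, and the job is handed in when it is done.

```bash
ls; mkdir -p pics
python3 - <<'E'
from bench import arm
import cv2,numpy as np
o=arm.get_obs(); print(o)
for n in("scene","top","wrist"):
    c=arm.calibration(n);p,d=arm.camera(n)
    np.savez(f"pics/{n}0.npz",p=p,d=d,E=c["extrinsics"])
    cv2.imwrite(f"pics/{n}0.png",p[:,:,::-1]);print(n,c)
E
```

```text
pics
{'clock': 0.0, 'joint_pos': array([ 1.04896266,  0.39920662,  0.04499201,  1.53785674, -0.01868296,
        1.20686063, -0.05072518]), 'joint_velocities': array([-1.76457316e-05,  7.36701202e-04, -9.49149896e-04,  1.21318316e-04,
       -1.79385368e-03,  5.42527557e-05, -1.12140414e-03]), 'tau': array([-3.81655800e-04, -4.75121820e+01,  1.36440866e+00, -2.54215765e+01,
        1.14107440e-02,  9.41237697e-03,  1.11970188e-06]), 'position': array([ 0.26651367, -0.59217982,  0.23026349]), 'ee_rot': array([ 1.98815742,  0.42882631, -1.98923615]), 'contact_force': array([-0.62830744, -0.28773619, -0.33020043]), 'ft_torque': array([ 0.05642662, -0.04227509, -0.02850434]), 'gripper_width': 0.9971228854740015}
scene {'fx': 394.9089787555735, 'fy': 394.9089787555735, 'cx': 279.89554195830794, 'cy': 215.39045287650333, 'k1': 0.00729353176407493, 'extrinsics': array([[ 0.05244959,  0.58195391, -0.81152861,  1.61053068],
       [ 0.99847027, -0.01632179,  0.05282725, -0.04875253],
       [ 0.01749742, -0.81305796, -0.58191975,  0.96902385],
       [ 0.        ,  0.        ,  0.        ,  1
[... 198 characters left out ...]
,  1.57637834e-01,
         2.85417241e-01],
       [-9.99976455e-01, -2.13331002e-03, -6.52217762e-03,
         3.88981019e-02],
       [ 6.77691733e-03, -1.57627088e-01, -9.87475455e-01,
         1.57175543e+00],
       [ 0.00000000e+00,  0.00000000e+00,  0.00000000e+00,
         1.00000000e+00]])}
wrist {'fx': 317.38705242539675, 'fy': 317.38705242539675, 'cx': 272.87282509967577, 'cy': 215.29598602272654, 'k1': -0.05328008892242986, 'extrinsics': array([[ 0.40963378, -0.87746464, -0.24951147,  0.33104495],
       [-0.91224899, -0.39443237, -0.11056623, -0.56458758],
       [-0.00139744,  0.27290825, -0.96203905,  0.372088  ],
       [ 0.        ,  0.        ,  0.        ,  1.        ]])}
```

View pics/top0.png

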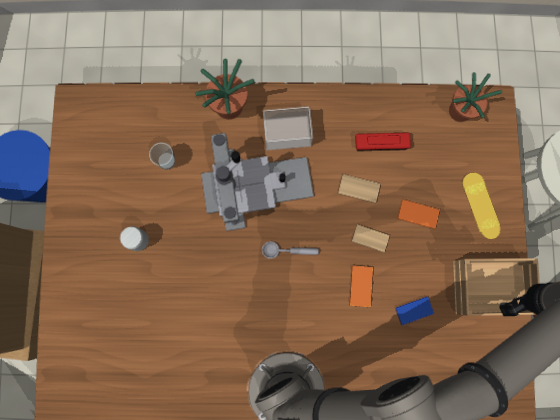

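View pics/scene0.png

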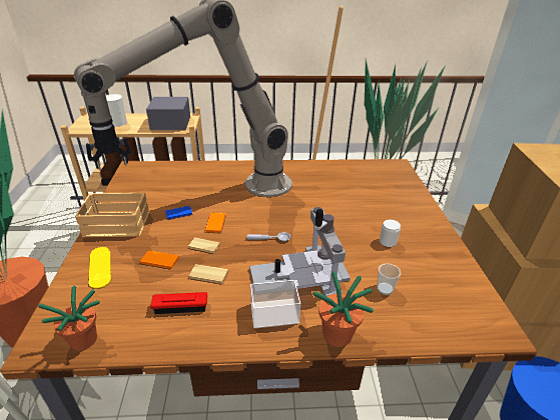

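View pics/wrist0.png

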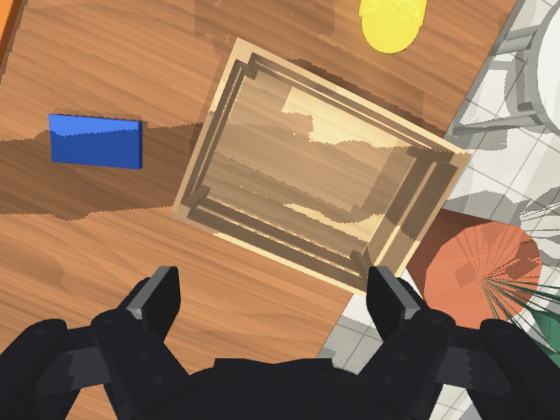

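The top view shows two wood-coloured plates at about (359,188) and (371,238). The look-alikes are orange at (419,214) and (361,286), and blue at (415,310). The crate at (497,287), the press at about (225,185) and its bed handle at about (282,178) are also visible. Next I'll measure these.

```bash
cat > h.py <<'E'
import numpy as np,cv2
from bench import arm
def shot(n,name=None):
    c=arm.calibration(n);p,d=arm.camera(n)
    if name: cv2.imwrite(f"pics/{name}.png",p[:,:,::-1])
    return p,d,c
def rays(c,uv):
    uv=np.asarray(uv,float).reshape(-1,2)
    s=np.c_[(uv[:,0]-c["cx"])/c["fx"],(uv[:,1]-c["cy"])/c["fy"]]
    t=s.copy()
    for _ in range(20): t=s/(1+c["k1"]*(t**2).sum(1,keepdims=True))
    return np.c_[t,np.ones(len(t))]
def at_z(c,uv,z):
    E=np.asarray(c["extrinsics"]);r=rays(c,uv)@E[:3,:3].T;o=E[:3,3]
    return o+r*((z-o[2])/r[:,2])[:,None]
def cloud(c,d):
    v,u=np.mgrid[:d.shape[0],:d.shape[1]]
    E=np.asarray(c["extrinsics"]);P=rays(c,np.c_[u.ravel(),v.ravel()])*d.ravel()[:,None]
    return (P@E[:3,:3].T+E[:3,3]).reshape(*d.shape,3)
def project(c,X):
    E=np.asarray(c["extrinsics"]);q=(np.atleast_2d(X)-E[:3,3])@E[:3,:3]
    s=q[:,:2]/q[:,2:];s=s*(1+c["k1"]*(s**2).sum(1,keepdims=True))
    return np.c_[s[:,0]*c["fx"]+c["cx"],s[:,1]*c["fy"]+c["cy"]]
def rect(c,mask,z):
    u=cv2.findContours(mask.astype(np.uint8),cv2.RETR_EXTERNAL,cv2.CHAIN_APPROX_NONE)[0]
    k=max(u,key=cv2.contourArea)[:,0]
    P=at_z(c,k,z)[:,:2]
    (cx,cy),(w,h),a=cv2.minAreaRect((P*1000).astype(np.float32))
    if w<h:w,h,a=h,w,a+90
    return np.array([cx,cy])/1000,w,h,(a+90)%180-90
E
python3 - <<'E'
from h import *
p,d,c=shot("top")
big=cv2.resize(p[90:320,180:540],None,fx=2.2,fy=2.2,interpolation=cv2.INTER_CUBIC)
cv2.imwrite("pics/topcrop.png",big[:,:,::-1])
X=cloud(c,d)
print("table z",X[270,300],X[200,330])
hsv=cv2.cvtColor(p,cv2.COLOR_RGB2HSV)
for u,v in[(359,188),(371,238),(419,214),(361,286),(415,310)]:
    print((u,v),hsv[v,u],X[v,u].round(4))
    m=np.zeros((422,562),np.uint8);q=p.copy()
    cv2.floodFill(q,m,(u,v),(0,0,0),(14,)*3,(14,)*3,4|cv2.FLOODFILL_FIXED_RANGE|cv2.FLOODFILL_MASK_ONLY)
    print(rect(c,m[1:-1,1:-1]>0,0.012))
# heights of press
Z=X[...,2]
for nm,(u,v) in dict(handle=(282,178),bedR=(300,180),bed=(258,185),beam=(228,190),knob=(219,140),knob2=(236,156),tin=(131,238),box=(288,128)).items(): print(nm,X[v,u].round(3))
vis=np.clip(Z/0.3,0,1)*255
cv2.imwrite("pics/z.png",cv2.resize(cv2.applyColorMap(vis.astype(np.uint8),2)[100:260,180:340],None,fx=3.5,fy=3.5,interpolation=0))
cv2.imwrite("pics/presscrop.png",cv2.resize(p[100:260,180:340,::-1],None,fx=3.5,fy=3.5,interpolation=cv2.INTER_CUBIC))
E
```

```text
table z [ 0.35307968 -0.04126573  0.00294695] [ 0.56758665 -0.1349803   0.00099902]
(359, 188) [ 17  91 193] [ 0.6038 -0.2241  0.0099]
(array([ 0.5943725 , -0.22183835]), 115.3598861694336, 38.17327880859375, 75.85428619384766)
(371, 238) [ 17  91 198] [ 0.449  -0.2565  0.0128]
(array([ 0.45696262, -0.25897223]), 97.77583312988281, 30.413227081298828, 72.5592269897461)
(419, 214) [ 11 188 186] [ 0.5237 -0.4086  0.006 ]
(array([ 0.5238335 , -0.40558182]), 116.33287811279297, 58.41075897216797, 74.44248962402344)
(361, 286) [ 11 184 207] [ 0.3049 -0.2229  0.0126]
(array([ 0.3047677 , -0.22319702]), 115.9855728149414, 59.83509826660156, -4.606346130371094)
(415, 310) [111 187 109] [ 0.2331 -0.3836  0.0131]
(array([ 0.22711066, -0.38456573]), 102.20013427734375, 41.670867919921875, -70.43024635314941)
handle [0.618 0.014 0.081]
bedR [ 0.626 -0.042  0.021]
bed [0.609 0.086 0.026]
beam [0.561 0.163 0.188]
knob [0.698 0.189 0.199]
knob2 [0.629 0.135 0.288]
tin [0.44  0.45  0.086]
box [ 0.798 -0.006  0.001]
```

View pics/presscrop.png

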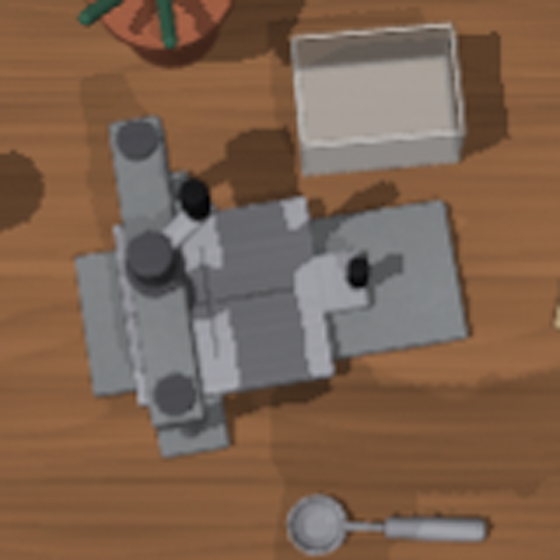

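View pics/topcrop.png

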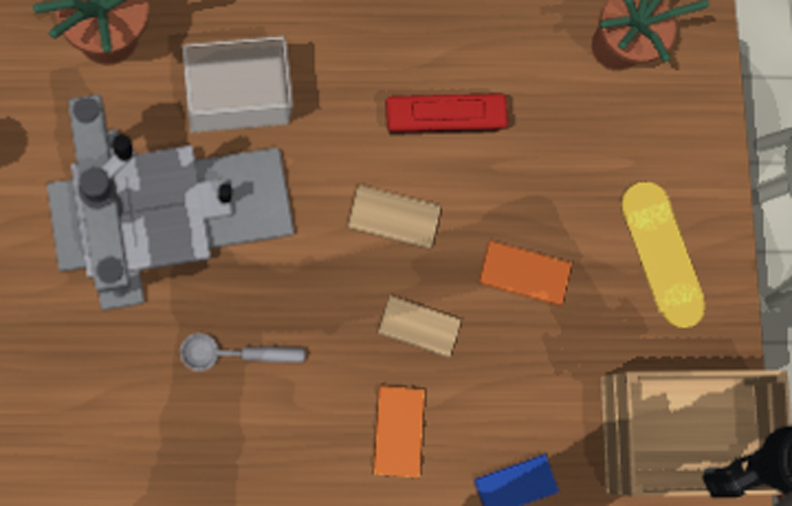

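View pics/z.png

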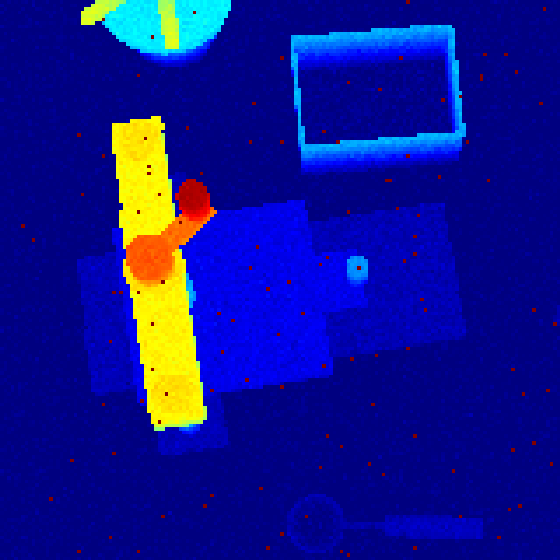

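Run:
```python
from h import *
p,d,c=shot("top")
X=cloud(c,d);Z=X[...,2]
hsv=cv2.cvtColor(p,cv2.COLOR_RGB2HSV).astype(int)
for y0,y1,x0,x1 in[(160,215,325,390),(218,258,340,400)]:
    h=hsv[y0:y1,x0:x1]; print("table",np.median(h.reshape(-1,3),0))
    m=np.zeros(p.shape[:2],bool);m[y0:y1,x0:x1]=(h[...,1]<125)&(h[...,2]>130)
    m=cv2.morphologyEx(m.astype(np.uint8),cv2.MORPH_CLOSE,np.ones((3,3)))
    print(m.sum(),rect(c,m,.012))
reg=np.zeros(Z.shape,bool);reg[100:260,180:340]=1
def pts(lo,hi,box=None):
    m=reg&(Z>lo)&(Z<hi);
    m=cv2.morphologyEx(m.astype(np.uint8),cv2.MORPH_OPEN,np.ones((3,3)))
    n,l,s,_=cv2.connectedComponentsWithStats(m); 
    for i in np.argsort(-s[1:,4])[:3]+1:
        Q=X[l==i]; r=cv2.minAreaRect((Q[:,:2]*1000).astype(np.float32)); print((lo,hi),s[i],np.median(Q[:,2]).round(4),r)
pts(.175,.215);pts(.225,.25);pts(.26,.31);pts(.026,.04);pts(.065,.09);pts(.004,.022)
# crate
print("crate z",np.nanmedian(Z[270:305,475:515]),np.percentile(Z[270:305,475:515],[5,50,95]))
```

```text
table [ 13. 136. 142.]
803 (array([ 0.60342505, -0.22330161]), 119.83993530273438, 65.55240631103516, 75.27886962890625)
table [ 13. 136. 131.]
623 (array([ 0.44858075, -0.25474751]), 103.9665298461914, 55.67973327636719, 70.69522094726562)
(0.175, 0.215) [217 174  21  47 661] 0.1905 ((540.947509765625, 165.36703491210938), (124.97837829589844, 43.899940490722656), 8.007793426513672)
(0.175, 0.215) [212 133  18  36 480] 0.1904 ((672.4127197265625, 187.08419799804688), (97.17108917236328, 42.143898010253906), 8.920930862426758)
(0.175, 0.215) [203 104   3   3   9] 0.1793 ((806.4832763671875, 235.47886657714844), (6.73128604888916, 6.186158657073975), 6.96321439743042)
(0.225, 0.25) [216 162  18  18 187] 0.2354 ((602.4472045898438, 165.26437377929688), (35.06476974487305, 55.00663375854492), 26.424522399902344)
(0.26, 0.31) [231 151   9  11  77] 0.2846 ((631.8726196289062, 139.16217041015625), (21.299081802368164, 21.701263427734375), 64.36260986328125)
(0.026, 0.04) [ 232  157   47   56 1720] 0.0322 ((612.6148681640625, 90.13554382324219), (158.1539306640625, 138.83944702148438), 9.04
[... 552 characters left out ...]
941, 16.211498260498047), 5.052967548370361)
(0.065, 0.09) [290 140   5   3  15] 0.0782 ((732.3909301757812, -15.968597412109375), (12.61201286315918, 1.9368942975997925), 87.99052429199219)
(0.004, 0.022) [ 269  158   44   44 1134] 0.0157 ((629.7265014648438, -11.893943786621094), (123.65864562988281, 119.14070892333984), 9.089909553527832)
(0.004, 0.022) [202 173  16  39 397] 0.0159 ((589.2002563476562, 233.78631591796875), (120.12763977050781, 38.858402252197266), 6.167604923248291)
(0.004, 0.022) [225 213  20  17 154] 0.0159 ((498.5927734375, 158.32322692871094), (42.91901779174805, 59.41790008544922), 10.239511489868164)
crate z 0.004671739637363004 [-0.0008924   0.00467174  0.0120281 ]
```

Plate a is at (0.603,-0.223) and measures 120x65. Plate b is at (0.449,-0.255) and measures 104x56. c and d look absent. The screw is at about (0.600,0.175), the slide-out direction about (0.155,-0.988), and the bed about 31 mm out. I'll check IK and the neighbours' clearances, then draw the bed out.

```bash
cat >> h.py <<'E'
from scipy.spatial.transform import Rotation as Rn
SCREW=np.array([0.600,0.175]);TH=np.radians(8.9)
N=np.array([np.sin(TH),-np.cos(TH)])   # out direction (press -x)
def ori(t):
    s,c=np.sin(t),np.cos(t)
    return Rn.from_matrix(np.array([[0,c,s],[0,s,-c],[-1,0,0]])).as_rotvec()
def yaw():
    R=Rn.from_rotvec(arm.get_obs()["ee_rot"]).as_matrix();return np.arctan2(R[1,1],R[0,1])
def st(msg=""):
    o=arm.get_obs();print(msg,"t%.1f"%o["clock"],o["position"].round(4),"F",o["contact_force"].round(1),"g%.3f"%o["gripper_width"])
    return o
def pos(xy,z):return np.array([xy[0],xy[1],z])
def down(xy,z0,zmin,t,F=3,step=.001,vel=.03):
    """descend until Fz rise>F"""
    f0=np.mean([arm.get_obs()["contact_force"][2] for _ in range(3)]);z=z0
    while z>zmin:
        z-=step;arm.line_to(pos(xy,z),ori(t),vel=vel)
        f=arm.get_obs()["contact_force"][2]-f0
        if f>F:break
    return z,f
E
python3 - <<'E'
from h import *
print("yaw",np.degrees(yaw()))
for nm,xy,z,t in[("handle",SCREW+N*161,0.049,TH)][:0]+[("handle",SCREW+N*.161,.049,TH),("hout",SCREW+N*.28,.049,TH),("hhome",SCREW+N*.13,.049,TH),("A",(.603,-.223),0,np.radians(-14.7)),("B",(.449,-.255),0,np.radians(-19.3)),("bed",SCREW+N*.15,.03,TH)]+[(f"k{a}",SCREW+.05*np.array([np.cos(a),np.sin(a)]),.241,tt) for a in range(0,6) for tt in(TH,)]:
    for t2 in (t,t+np.pi):
        j=arm.inverse_kinematics(pos(xy,z),ori(t2));print(nm,np.round(t2,2),None if j is None else j.round(2))
p,d,c=shot("top");X=cloud(c,d);r=X[60:130,190:260].reshape(-1,3);r=r[r[:,2]>.1];r=r[(r[:,1]>.08)]
print("plant",r[:,0].min(),r[r[:,0]<.78][:8].round(3),r[:,2].max())
E
```

```text
yaw -65.76948491465946
handle 0.16 [ 0.32  0.6  -0.57  1.75  0.39  0.91 -0.25]
handle 3.3 [-0.86  1.01  1.26  1.78 -1.04  1.2  -2.26]
hout 0.16 [ 0.45  0.62 -0.5   1.68  0.36  0.93 -0.03]
hout 3.3 [ 0.01  0.58  0.11  1.7  -0.08  0.87 -2.83]
hhome 0.16 [ 0.29  0.59 -0.58  1.76  0.4   0.91 -0.31]
hhome 3.3 [-0.92  1.    1.26  1.79 -1.04  1.19 -2.31]
A -0.26 [ 0.5   0.64 -0.3   1.73  0.25  0.8  -0.16]
A 2.89 [ 0.08  0.65  0.28  1.74 -0.24  0.78 -2.91]
B -0.34 [ 0.65  0.47 -0.26  2.04  0.19  0.65 -0.08]
B 2.8 [ 0.2   0.49  0.29  2.06 -0.23  0.63 -2.84]
bed 0.16 [ 0.31  0.62 -0.57  1.76  0.42  0.88 -0.29]
bed 3.3 [-0.88  1.04  1.26  1.8  -1.09  1.19 -2.25]
k0 0.16 [ 0.17  0.52 -0.73  1.45  0.35  1.31 -0.43]
k0 3.3 [ 0.39  0.67 -1.16  1.44  0.61  1.42  2.52]
k1 0.16 [ 0.16  0.52 -0.82  1.47  0.39  1.32 -0.54]
k1 3.3 [ 0.33  0.65 -1.16  1.47  0.6   1.41  2.46]
k2 0.16 [ 0.23  0.46 -0.92  1.58  0.38  1.29 -0.59]
k2 3.3 [ 0.36  0.56 -1.16  1.58  0.52  1.35  2.44]
k3 0.16 [ 0.27  0.36 -0.84  1.68  0.28  1.23 -0.48]
k3 3.3 [ 0.46  0.47 -1.15  1.68  0.45  1.29  2.52]
k4 0.16 [ 0.27  0.34 -0.74  1.67  0.24  1.22 -0.37]
k4 3.3 [ 0.54  0.48 -1.15  1.67  0.45  1.3   2.6 ]
k5 0.16 [ 0.24  0.42 -0.7   1.57  0.28  1.26 -0.34]
k5 3.3 [ 0.51  0.58 -1.16  1.56  0.54  1.36  2.6 ]
plant 0.7840711355921948 [] 0.19540228130871662
```

Run:
```python
from h import *
arm.move_pose(pos((.58,-.12),.33),ori(TH));st()
p,d,c=shot("wrist","w1")
p,d,c2=shot("top","t1")
for n,X in dict(screw40=[*SCREW,.235],handle=[*(SCREW+N*.161),.08],bedc=[*(SCREW+N*.031),.032],A=[.6034,-.2233,.012],B=[.4486,-.2547,.012]).items():
    print(n,project(c,X).round(0),project(c2,X).round(0))
```

```text
t2.4 [ 0.5796 -0.1221  0.3295] F [ 0.1 -0.6 -0.5] g1.001
screw40 [[ 376. -232.]] [[222. 172.]]
handle [[329.  71.]] [[281. 176.]]
bedc [[326. -36.]] [[239. 186.]]
A [[278. 241.]] [[359. 188.]]
B [[176. 246.]] [[370. 238.]]
```

View pics/w1.png

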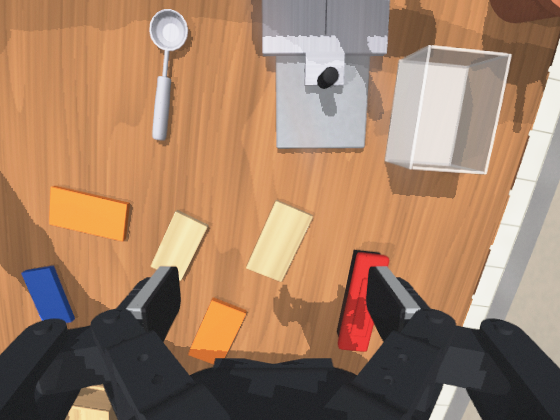

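The close view confirms two pale plywood plates at (279,241) and (180,246). The orange and blue pieces are separate at (88,213), (218,330) and (48,295). The handle top is at (328,76), where predicted. I'll grip the handle and pull.

Run:
```python
from h import *
h0=SCREW+N*.161
arm.move_pose(pos(h0,.17),ori(TH));st()
arm.line_to(pos(h0,.052),ori(TH),vel=.1);st("at")
arm.set_gripper(0.0,40);st("gripped")
for k in(.2,.24,.27,.279):
    arm.line_to(pos(SCREW+N*k,.052),ori(TH),vel=.08);st(k)
k=.279
while k<.290:
    k+=.002;arm.line_to(pos(SCREW+N*k,.052),ori(TH),vel=.03);o=st("%.3f"%k)
    if o["contact_force"][1]>8:break
arm.hold(.2);st()
shot("top","t2")
```

```text
t3.3 [0.6259 0.0141 0.1711] F [ 0.2 -0.5  1. ] g0.997
at t4.7 [0.6256 0.016  0.0528] F [ 0.2  0.1 -1.2] g1.004
gripped t5.3 [0.6255 0.016  0.0523] F [0.7 0.8 0.4] g0.217
0.2 t5.9 [ 0.632  -0.0245  0.0523] F [ 4.6 -2.1 -0.1] g0.220
0.24 t6.6 [ 0.6383 -0.0633  0.0523] F [ 5.9 -0.4 -0.3] g0.220
0.27 t7.1 [ 0.6431 -0.0929  0.0523] F [ 5.5 -1.6 -2.3] g0.220
0.279 t7.4 [ 0.6443 -0.1004  0.0523] F [ 6.2  0.5 -0.5] g0.221
0.281 t7.6 [ 0.6443 -0.1004  0.0523] F [ 5.1  3.9 -0. ] g0.223
0.283 t7.9 [ 0.6443 -0.1004  0.0523] F [3.3 5.3 1.3] g0.221
0.285 t8.1 [ 0.6443 -0.1004  0.0523] F [3.2 7.9 1.3] g0.223
0.287 t8.4 [ 0.6443 -0.1004  0.0523] F [ 0.9 10.6  3.2] g0.219
 t8.6 [ 0.6443 -0.1004  0.0523] F [ 1.3 11.5  2.9] g0.221
```

View pics/t2.png

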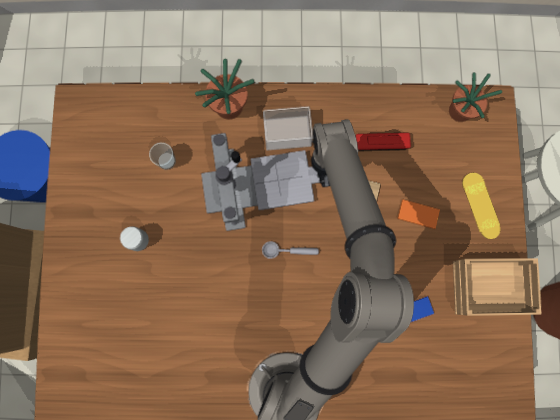

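The bed hit its stop with the handle at (0.6443,-0.1004). I'll release, back away and measure the cross lines.

Run:
```python
from h import *
arm.set_gripper(1.0);st()
x=arm.get_obs()["position"]
arm.line_to(x+[0,0,.1],ori(TH),vel=.2)
arm.move_pose(pos((.60,-.08),.27),ori(TH));arm.hold(.3)
p,d,c=shot("wrist","w2")
bc=np.array([.6235,.0279]);print("pred bed c px",project(c,pos(bc,.032)), "A",project(c,[.6034,-.2233,.012]))
u,v=project(c,pos(bc,.032))[0]
g=p[max(0,int(v)-90):int(v)+110,max(0,int(u)-120):int(u)+120];print(max(0,int(u)-120),max(0,int(v)-90))
cv2.imwrite("pics/w2c.png",cv2.resize(g[:,:,::-1],None,fx=3,fy=3,interpolation=cv2.INTER_CUBIC))
h=cv2.cvtColor(p,cv2.COLOR_RGB2HSV)
print(h[241,280])
```

```text
t9.3 [ 0.6443 -0.1088  0.052 ] F [ 0.8 -0.2 -0.2] g1.000
pred bed c px [[307.95913117  93.92784525]] A [[259.31184277 282.65296309]]
187 3
[ 13 136 201]
```

View pics/w2.png

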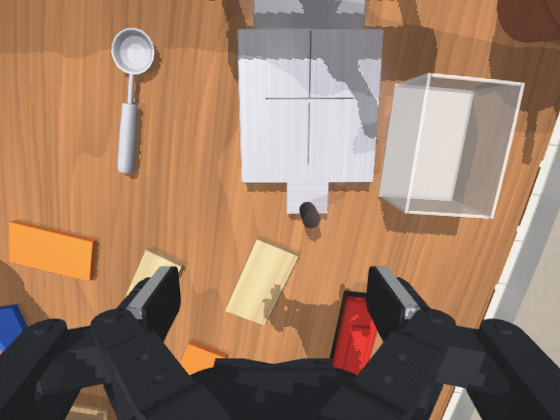

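View pics/w2c.png

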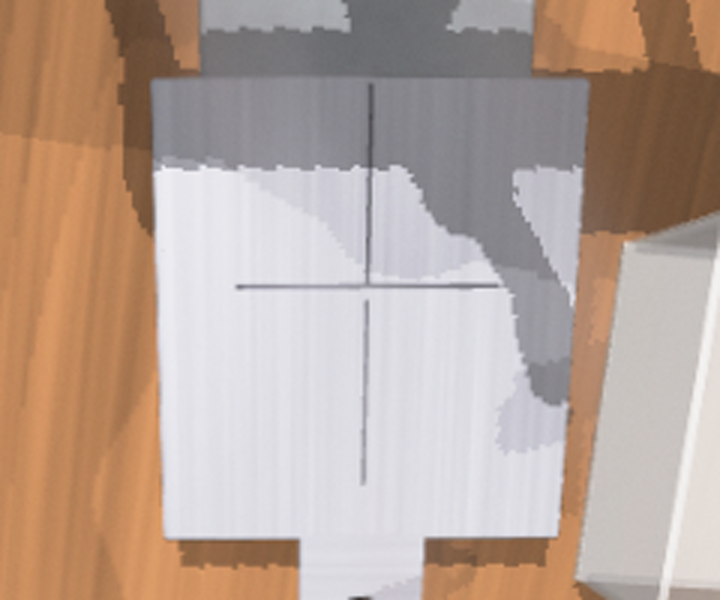

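The cross lines meet at about (309,98). The slide line runs from (310.7,30.7) to (308,164.7), and plate_a is at (262,282). I'll convert these and pick plate_a.

```bash
cat >> h.py <<'E'
def plate(p,c,z,xy,r=.09):
    h=cv2.cvtColor(p,cv2.COLOR_RGB2HSV).astype(int)
    ring=at_z(c,np.stack(np.meshgrid(np.arange(560),np.arange(420)),-1).reshape(-1,2),z).reshape(420,560,3)
    m=(np.hypot(ring[...,0]-xy[0],ring[...,1]-xy[1])<r)&(h[...,0]>=14)&(h[...,0]<=28)&(h[...,1]<128)&(h[...,2]>120)&(h[...,1]>40)
    m=cv2.morphologyEx(m.astype(np.uint8),cv2.MORPH_OPEN,np.ones((3,3)))
    return m,rect(c,m,z)
E
python3 - <<'E'
from h import *
c=arm.calibration("wrist")
P=at_z(c,[[309.3,98.3],[310.7,30.7],[308,164.7],[265.7,98.3],[353,98.6]],.032);print(P.round(4))
v=P[2]-P[1];print("line ang",np.degrees(np.arctan2(v[0],-v[1])), "cross",np.degrees(np.arctan2(*(P[4]-P[3])[1::-1])),np.linalg.norm(v))
p,d,c=shot("wrist")
m,r=plate(p,c,.012,(.6034,-.2233));print(r,m.sum())
q=p.copy();q[m>0]=(0,255,0);cv2.imwrite("pics/w2m.png",q[:,:,::-1])
p,d,c=shot("top")
print(plate(p,c,.012,(.6034,-.2233))[1],plate(p,c,.012,(.4486,-.2547))[1])
E
```

```text
[[ 0.6262  0.0236  0.032 ]
 [ 0.6151  0.0929  0.032 ]
 [ 0.6382 -0.0504  0.032 ]
 [ 0.5775  0.016   0.032 ]
 [ 0.6752  0.0313  0.032 ]]
line ang 9.150736882207784 cross 8.895199049135146 0.14515364448537366
(array([ 0.60540302, -0.22375523]), 124.5028076171875, 63.96636199951172, 75.35694885253906) 3661
(array([ 0.58963232, -0.26672949]), 60.34408950805664, 37.23484802246094, -1.5829086303710938) (array([ 0.43839325, -0.28691431]), 63.52152633666992, 42.82225036621094, -1.5571212768554688)
```

View pics/w2m.png

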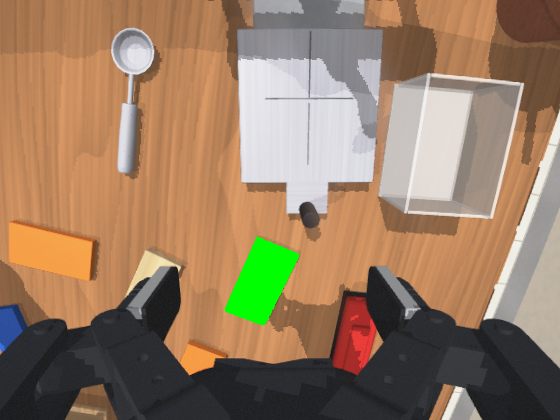

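```bash
cat > pick.py <<'E'
from h import *
import h
TH=h.TH=np.radians(9.0)
BC=np.array([.625,.0255])
def pick(xy,t):
    arm.set_gripper(1.0)
    arm.move_pose(pos(xy,.10),ori(t));arm.line_to(pos(xy,.03),ori(t),vel=.12)
    arm.hold(.3)
    z,f=down(xy,.012,-.014,t,F=3);print("table contact z",z,f)
    z+=.002;arm.line_to(pos(xy,z),ori(t),vel=.03)
    arm.set_gripper(0.0,50);st("grip")
    # pads swing forward while closing: watch force
    arm.line_to(pos(xy,z+.03),ori(t),vel=.06);st("lift")
    return z
E
python3 - <<'E'
from pick import *
z=pick((.6045,-.2235),np.radians(-14.7))
arm.hold(.3)
x=arm.get_obs()["position"]
arm.line_to(x+[0,0,.08],vel=.15)
st(); shot("wrist","w3")
E
```

```text
table contact z -0.014000000000000009 6.1297385577705334
grip t20.7 [ 0.6086 -0.2247 -0.0051] F [-4.2  2.  33. ] g0.717
lift t21.4 [ 0.6041 -0.2235  0.0176] F [ 0.   0.3 -0.7] g0.711
 t22.4 [ 0.6036 -0.2233  0.0969] F [-0.5  0.  -1.3] g0.708
```

View pics/w3.png

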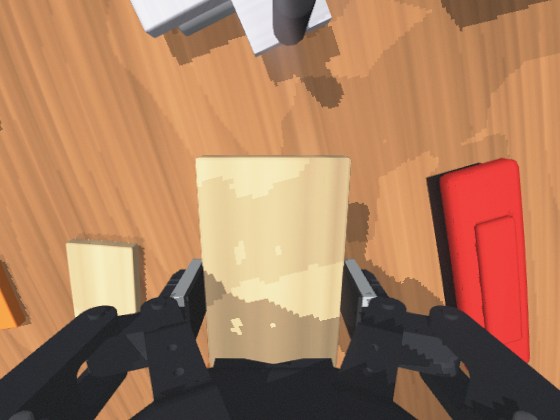

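Plate_a is squarely held at opening 0.71, about 60 mm wide. I'll place it on the cross lines.

```bash
cat >> pick.py <<'E'
def place(bc,zexp,F=5):
    arm.move_pose(pos(bc,.14),ori(TH));st("over")
    arm.line_to(pos(bc,zexp+.012),ori(TH),vel=.08);arm.hold(.3);st()
    z,f=down(bc,zexp+.012,zexp-.012,TH,F=F);print("touch",z,f);st("placed")
    arm.set_gripper(1.0);st("open")
    arm.line_to(pos(bc,.15),ori(TH),vel=.12)
E
python3 - <<'E'
from pick import *
o=arm.get_obs();assert .6<o["gripper_width"]<.8
place(BC,.027)
arm.move_pose(pos((.60,-.08),.27),ori(TH));arm.hold(.2)
p,d,c=shot("wrist","w4");X=cloud(c,d)
print(plate(p,c,.044,BC)[1]); u,v=project(c,pos(BC,.044))[0].astype(int);print(np.median(X[v-8:v+8,u-8:u+8].reshape(-1,3),0))
print(plate(p,c,.012,(.4486,-.2547))[1])
E
```

```text
over t23.4 [0.6249 0.0222 0.1392] F [ 0.5 -1.  -1.1] g0.712
 t25.1 [0.6251 0.0255 0.0392] F [0.3 0.1 0.2] g0.708
touch 0.02599999999999999 5.6088263406122785
placed t28.4 [0.6252 0.0255 0.027 ] F [-1.5 -0.5  5.9] g0.712
open t28.7 [0.6249 0.0255 0.0258] F [0.  0.3 0.7] g0.999
(array([0.62690393, 0.02223675]), 118.95292663574219, 61.59074020385742, -81.06006813049316)
[0.62393196 0.02585313 0.04324546]
(array([ 0.44514407, -0.22415729]), 95.69987487792969, 47.05315399169922, 35.11286544799805)
```

View pics/w4.png

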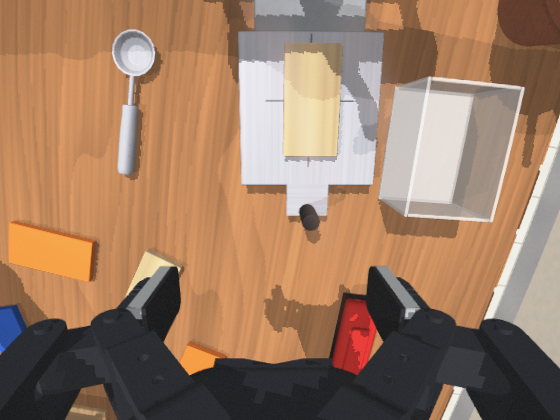

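Plate_a is flat at z 0.043. It sits at (0.6269,0.0222) against the cross at (0.6262,0.0236) in the same camera, with yaw within 0.1°. Next I press it.

```bash
cat >> pick.py <<'E'
def press(bc,ztop,F=10):
    arm.set_gripper(0.0,40)
    arm.move_pose(pos(bc,ztop+.08),ori(TH));arm.line_to(pos(bc,ztop+.012),ori(TH),vel=.1);arm.hold(.3);st()
    z,f=down(bc,ztop+.008,ztop-.03,TH,F=F);print("press",z,f)
    arm.hold(.3);st("pressed")
    arm.line_to(pos(bc,ztop+.08),ori(TH),vel=.12)
E
python3 - <<'E'
from pick import *
press(BC,.044)
arm.set_gripper(1.0)
arm.move_pose(pos((.46,-.13),.25),ori(TH));arm.hold(.2)
p,d,c=shot("wrist","w5")
print(project(c,[.4486,-.2547,.012]));m,r=plate(p,c,.012,(.4486,-.2547));print(r)
E
```

```text
t33.5 [0.6254 0.0256 0.0566] F [ 0.2  0.3 -0.4] g-0.001
press 0.04199999999999999 11.899076363796988
pressed t36.4 [0.6253 0.0255 0.0441] F [-3.7 -0.1 12.8] g0.005
[[247.91707354 276.20771847]]
(array([ 0.450914  , -0.25485861]), 108.62850189208984, 56.414730072021484, 70.78404235839844)
```

View pics/w5.png

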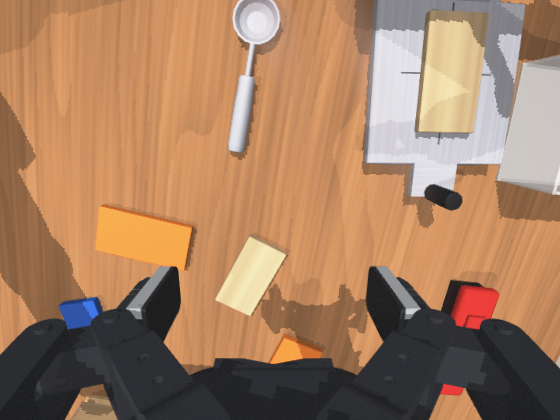

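Plate_b is clear at (250,276), measured at (0.450,-0.255) and 108x56. I'll pick it slightly higher this time, so the fingers don't press on the table.

Run:
```python
from pick import *
xy=(.4499,-.2548);t=np.radians(-19.25);z=-.002
arm.move_pose(pos(xy,.10),ori(t));arm.line_to(pos(xy,z),ori(t),vel=.08);st("at")
arm.set_gripper(0.0,50);st("grip")
arm.line_to(pos(xy,.10),ori(t),vel=.1);arm.hold(.2);st("lift")
shot("wrist","w6")
```

```text
at t41.5 [ 0.4504 -0.255  -0.0015] F [-0.3  0.2 -0.9] g1.000
grip t41.9 [ 0.4505 -0.255  -0.0013] F [-0.9 -0.7  4.4] g0.616
lift t43.2 [ 0.4496 -0.2546  0.0994] F [-0.3  1.1 -0.2] g0.613
```

View pics/w6.png

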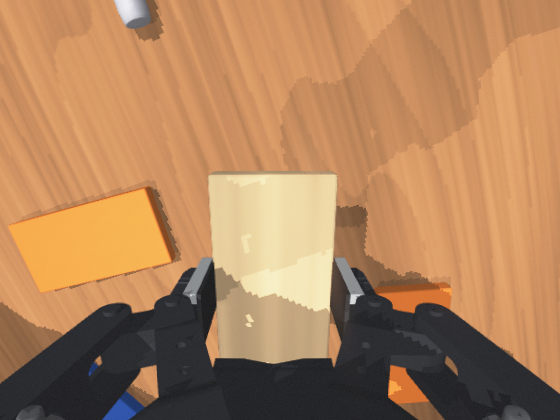

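Run:
```python
from pick import *
arm.move_pose(pos((.60,-.09),.27),ori(TH));arm.hold(.2);st()
p,d,c=shot("wrist","w7");print(plate(p,c,.044,BC,.075)[1])
```

```text
t44.6 [ 0.599  -0.0916  0.2688] F [ 0.5 -0.5 -0.7] g0.612
(array([0.59599542, 0.01727644]), 117.70793914794922, 61.484683990478516, -81.09319019317627)
```

View pics/w7.png

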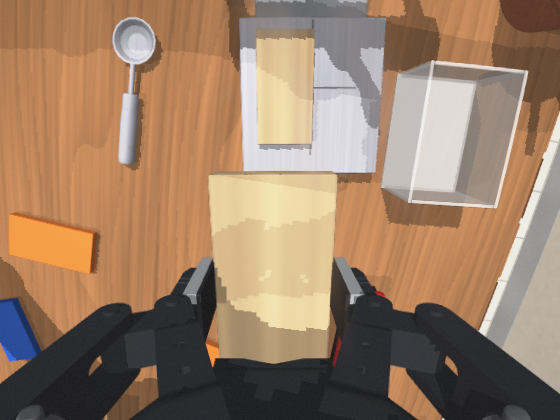

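Good that I checked: plate_a has been knocked about 31 mm sideways, to (0.596,0.017), and now sits left of the cross lines at (285,90). I'll put plate_b back on the table and re-centre plate_a.

Run:
```python
from pick import *
xy=(.4499,-.2548);t=np.radians(-19.25)
arm.move_pose(pos(xy,.10),ori(t));arm.line_to(pos(xy,0.0005),ori(t),vel=.08);st("down")
arm.set_gripper(1.0);arm.line_to(pos(xy,.10),ori(t),vel=.15)
arm.move_pose(pos((.60,-.08),.27),ori(TH));arm.hold(.2)
p,d,c=shot("wrist","w8");m,r=plate(p,c,.044,(.596,.0173),.075);print(r)
a=r[0]-[.0012,-.0015]   # wrist-to-arm offset seen on the first placing
t=np.radians(r[3]+90);print(a,np.degrees(t))
arm.move_pose(pos(a,.14),ori(t));z=.032
arm.line_to(pos(a,z),ori(t),vel=.08);st("at")
arm.set_gripper(0.0,50);st("grip")
arm.line_to(pos(a,.08),ori(t),vel=.1);arm.hold(.2);st("lift")
shot("wrist","w9")
```

```text
down t47.1 [ 0.4503 -0.255   0.001 ] F [-0.4  0.2  0.2] g0.615
(array([0.59580481, 0.01721668]), 118.22567749023438, 61.80720901489258, -80.92594814300537)
[0.59460481 0.01871668] 9.074051856994629
at t51.9 [0.5951 0.0188 0.0326] F [-0.2  0.4  0.4] g1.000
grip t52.3 [0.5953 0.0188 0.0329] F [-0.2 -0.1  5.9] g0.708
lift t53.1 [0.594  0.0186 0.0792] F [-0.  -0.3  0.2] g0.702
```

View pics/w9.png

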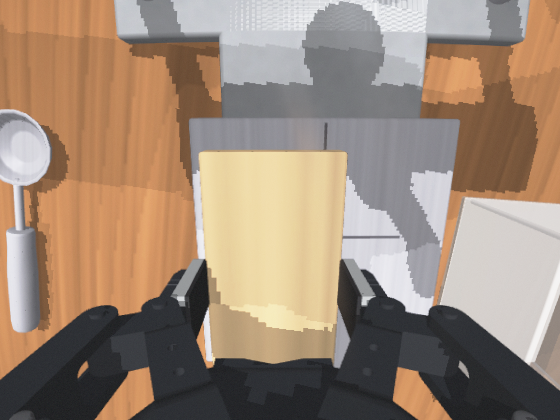

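Run:
```python
from pick import *
place(BC,.032,F=4)
press(BC,.044)
arm.set_gripper(1.0)
arm.move_pose(pos((.60,-.08),.27),ori(TH));arm.hold(.2)
p,d,c=shot("wrist","w10");print("A",plate(p,c,.044,BC,.075)[1])
arm.move_pose(pos((.46,-.13),.25),ori(TH));arm.hold(.2)
p,d,c=shot("wrist");m,r=plate(p,c,.012,(.4499,-.2548));print("B",r)
```

```text
over t53.5 [0.6262 0.0261 0.1412] F [-0.9 -0.7 -0.9] g0.703
 t55.2 [0.6251 0.0255 0.0443] F [ 0.   0.4 -0.5] g0.704
touch 0.03199999999999999 5.258144797402621
placed t58.2 [0.6251 0.0255 0.033 ] F [-3.3 -1.2  4.7] g0.704
open t58.5 [0.6249 0.0255 0.0318] F [-0.7  0.  -0. ] g0.999
 t61.8 [0.6253 0.0255 0.0565] F [-0.1 -0.2 -0.2] g0.004
press 0.04199999999999999 13.401210649435669
pressed t64.7 [0.6253 0.0256 0.0441] F [-4.1 -0.4 12. ] g0.002
A (array([0.62706415, 0.02379665]), 118.35474395751953, 61.37604904174805, -80.50343894958496)
B (array([ 0.45124426, -0.25495149]), 108.156494140625, 56.55335235595703, 70.93545532226562)
```

View pics/w10.png

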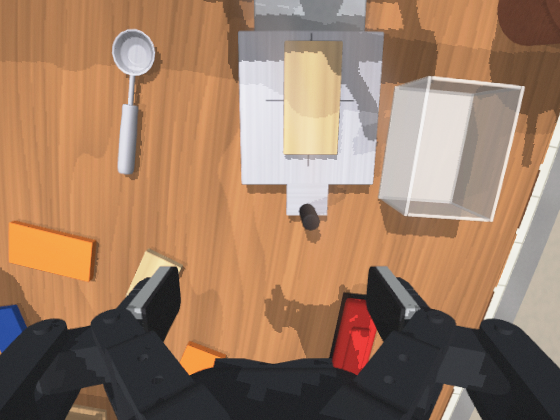

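Plate_a is back on the cross at (0.6271,0.0238) and has been pressed again. I'll fetch plate_b and check plate_a once more before placing.

Run:
```python
from pick import *
xy=(.4502,-.2549);t=np.radians(-19.15);z=-.001
arm.move_pose(pos(xy,.10),ori(t));arm.line_to(pos(xy,z),ori(t),vel=.08)
arm.set_gripper(0.0,60);st("grip")
arm.line_to(pos(xy,.10),ori(t),vel=.1);st("lift")
arm.move_pose(pos((.60,-.09),.27),ori(TH));arm.hold(.2);o=st()
p,d,c=shot("wrist","w11");r=plate(p,c,.044,BC,.075)[1];print("A",r)
assert np.hypot(*(r[0]-[.6265,.0236]))<.006 and .58<o["gripper_width"]<.66
place(BC,.043,F=4)
arm.move_pose(pos((.60,-.08),.27),ori(TH));arm.hold(.2)
p,d,c=shot("wrist","w12")
h=cv2.resize(p[10:210,220:400],None,fx=3,fy=3,interpolation=cv2.INTER_CUBIC);cv2.imwrite("pics/w12c.png",h[:,:,::-1])
X=cloud(c,d)
print("B pred px",project(c,pos(BC,.056)))
m=(np.abs(X[...,2]-.056)<.006)&(np.hypot(X[...,0]-BC[0],X[...,1]-BC[1])<.08)
m=cv2.morphologyEx(m.astype(np.uint8),cv2.MORPH_OPEN,np.ones((3,3)));print(rect(c,m,.056),np.median(X[m>0][:,2]))
```

```text
grip t70.8 [ 4.508e-01 -2.552e-01 -2.000e-04] F [-0.7  0.5  6.2] g0.609
lift t72.0 [ 0.4496 -0.2547  0.0993] F [0.4 0.3 0.3] g0.609
 t73.3 [ 0.599  -0.0916  0.2688] F [-0.1  0.2 -1. ] g0.614
A (array([0.62663226, 0.02373512]), 118.78682708740234, 61.60182189941406, -81.0846586227417)
over t74.1 [0.6259 0.0241 0.1408] F [ 0.   0.2 -0.7] g0.612
 t75.6 [0.6252 0.0255 0.0553] F [ 0.3  0.2 -0.8] g0.612
touch 0.04299999999999998 5.924512092037709
placed t78.6 [0.6251 0.0255 0.0438] F [-1.3 -1.2  5.1] g0.610
open t79.0 [0.6249 0.0255 0.0428] F [-0.1  0.4 -0.2] g1.002
B pred px [[311.63177723  96.94999775]]
(array([0.62663068, 0.02279127]), 103.24369812011719, 54.284942626953125, -81.30269527435303) 0.05512421490194741
```

View pics/w12c.png

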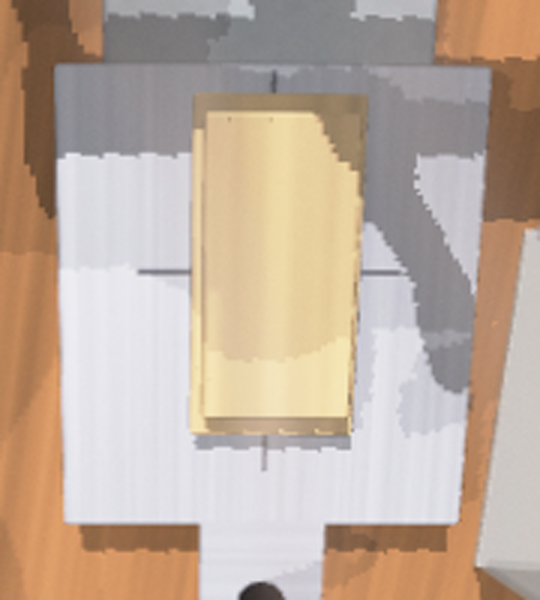

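Plate_b is flat (z 0.055) and centred on plate_a. Next I press it, then push the bed home.

Run:
```python
from pick import *
press(BC,.056)
arm.set_gripper(1.0)
h=np.array([.6443,-.1010])
arm.move_pose(pos((.60,-.08),.27),ori(TH));arm.hold(.2)
p,d,c=shot("wrist","w13");X=cloud(c,d)
m=(np.abs(X[...,2]-.056)<.006)&(np.hypot(X[...,0]-BC[0],X[...,1]-BC[1])<.08)
m=cv2.morphologyEx(m.astype(np.uint8),cv2.MORPH_OPEN,np.ones((3,3)));r=rect(c,m,.056);print(r)
assert np.hypot(*(r[0]-[.6265,.0236]))<.006
p2,d2,c2=shot("top","t13")
arm.move_pose(pos(h,.15),ori(TH));arm.line_to(pos(h,.052),ori(TH),vel=.1)
arm.set_gripper(0.0,40);st("grip")
for k in(.03,.07,.11,.135,.145):
    arm.line_to(pos(h-N*k,.052),ori(TH),vel=.05);st(k)
while k<.162:
    k+=.0015;arm.line_to(pos(h-N*k,.052),ori(TH),vel=.02);o=st("%.3f"%k)
    if o["contact_force"]@[*N,0]>8:break
st()
```

```text
t83.6 [0.6253 0.0255 0.0685] F [-0.4 -0.   0.2] g-0.003
press 0.05399999999999999 11.854330489439226
pressed t86.5 [0.6253 0.0256 0.0561] F [-4.4 -0.8 12.2] g-0.001
(array([0.62658801, 0.02305912]), 102.1804428100586, 54.30838394165039, -81.3192081451416)
grip t91.5 [ 0.6444 -0.101   0.0523] F [-0.1  0.1  1.9] g0.222
0.03 t92.2 [ 0.6393 -0.0691  0.0522] F [-2.4  1.3  5.6] g0.219
0.07 t93.2 [ 0.6332 -0.0314  0.0522] F [-2.7  0.7  5.5] g0.221
0.11 t94.1 [0.6268 0.0082 0.0522] F [-2.9 -0.8  5.5] g0.224
0.135 t94.8 [0.6226 0.0335 0.0522] F [-3.8 -0.6  7.2] g0.220
0.145 t95.1 [0.621  0.0434 0.0522] F [-3.8  0.2  6. ] g0.219
0.146 t95.3 [0.621  0.0438 0.0522] F [-3.6 -1.1  7.7] g0.214
0.148 t95.6 [0.6208 0.0449 0.0522] F [-2.3 -1.6  6.1] g0.219
0.149 t95.8 [0.6206 0.0463 0.0522] F [-3.2 -1.6  7.1] g0.221
0.151 t96.1 [0.6204 0.0471 0.0522] F [-3.1 -2.7  5.7] g0.222
0.152 t96.3 [0.6204 0.0471 0.0522] F [-2.3 -4.5  7.5] g0.220
0.154 t96.6 [0.6204 0.047  0.0522] F [-2.2 -7.4  8.1] g0.218
0.155 t96.8 [0.6204 0.047  0.0522] F [-2.2 -8.9  8.3] g0.221
 t96.8 [0.6204 0.047  0.0522] F [-2.2 -8.9  8.3] g0.221
```

View pics/t13.png

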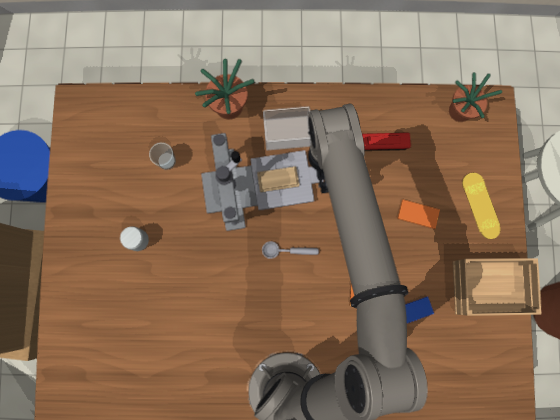

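The bed reached its home stop after about 149 mm of travel. I'll release, back off and look at the knob, the pad gap and the stack.

Run:
```python
from pick import *
x=arm.get_obs()["position"]
arm.line_to(x,vel=.02);arm.set_gripper(1.0);st()
arm.line_to(x+[0,0,.06],vel=.1)
arm.move_pose(pos((.60,-.06),.35),ori(TH));arm.hold(.2);st()
p,d,c=shot("wrist","w14")
p2,d2,c2=shot("scene","s14")
cv2.imwrite("pics/s14c.png",cv2.resize(p2[190:330,230:420,::-1],None,fx=4,fy=4,interpolation=cv2.INTER_CUBIC))
p3,d3,c3=shot("top");X=cloud(c3,d3);reg=X[140:200,200:260].reshape(-1,3);k=reg[(reg[:,2]>.265)&(reg[:,2]<.31)];print("knob top",np.median(k,0),len(k))
X=cloud(c,d);k=X[(X[...,2]>.27)&(X[...,2]<.3)&(X[...,1]>.08)];print("knob wrist",len(k),np.median(k,0) if len(k) else 0)
```

```text
t97.9 [0.6204 0.0471 0.0522] F [ 0.7  0.  -0. ] g0.997
 t99.9 [ 0.5995 -0.0593  0.3483] F [-0.2  0.5 -0.2] g1.002
knob top [0.63080255 0.13793652 0.28593352] 74
knob wrist 0 0
```

View pics/w14.png

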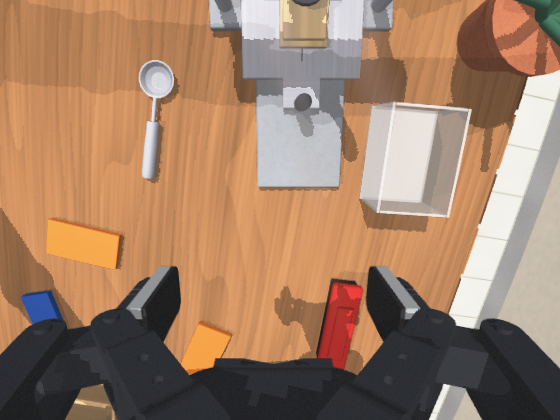

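View pics/s14c.png

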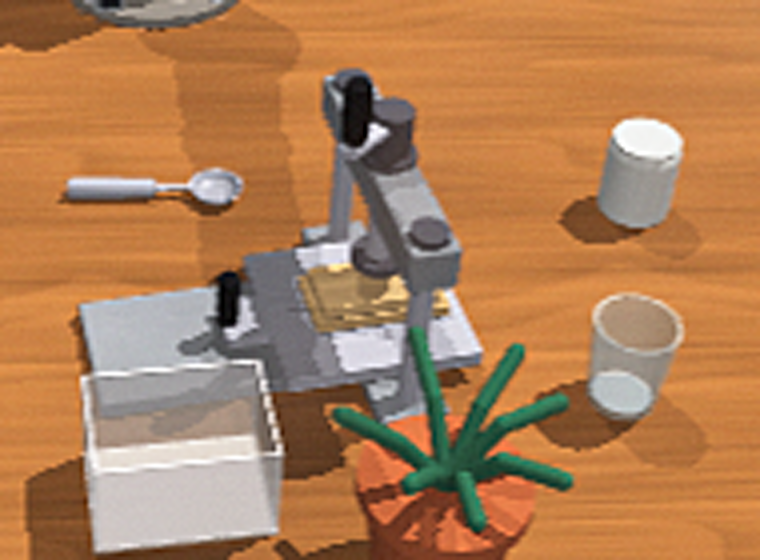

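Knob and stack are visible: the knob top is at (353,108) in the scene crop, and the pad's lower rim is at about (372,272), above the stack. I'll estimate the pad gap and hub height before gripping the knob.

Run:
```python
from pick import *
p,d,c=shot("scene");E=np.asarray(c["extrinsics"]);S=np.array([.601,.174])
for q in(0,2.5,5,7.5,10,12,14):
    z=.032+.08-.004*q
    ang=np.linspace(0,2*np.pi,60);ring=np.c_[S[0]+.024*np.cos(ang),S[1]+.024*np.sin(ang),np.full(60,z)]
    u=project(c,ring);b=(u-[230,190])*4;i=b[:,1].argmax();print(q,"rim bottom crop",b[i].round(0),"L/R",b[:,0].min().round(),b[:,0].max().round())
p3,d3,c3=shot("top");X=cloud(c3,d3);r=X[140:215,195:265].reshape(-1,3);n=np.hypot(r[:,0]-S[0],r[:,1]-S[1])
k=r[(n<.022)&(r[:,2]>.2)];print("hub z",np.percentile(k[:,2],[10,50,90]),k.mean(0))
k=r[(n<.045)&(r[:,2]>.245)&(n>.0)];print(len(k),k[:6].round(3))
cv2.imwrite("pics/pad.png",cv2.resize(p[225:285,290:360,::-1],None,fx=8,fy=8,interpolation=cv2.INTER_CUBIC))
for X0 in([*S,.24],[*S,.25]):print(project(c3,X0))
cv2.imwrite("pics/hub.png",cv2.resize(p3[140:200,200:260,::-1],None,fx=9,fy=9,interpolation=cv2.INTER_CUBIC))
```

```text
0 rim bottom crop [387. 246.] L/R 355.0 412.0
2.5 rim bottom crop [386. 255.] L/R 354.0 411.0
5 rim bottom crop [385. 264.] L/R 353.0 409.0
7.5 rim bottom crop [384. 273.] L/R 352.0 408.0
10 rim bottom crop [383. 282.] L/R 351.0 407.0
12 rim bottom crop [382. 289.] L/R 350.0 406.0
14 rim bottom crop [382. 296.] L/R 350.0 406.0
hub z [0.21910456 0.2353062  0.24036194] [0.59668716 0.17270444 0.23269125]
40 [[0.635 0.148 0.288]
 [0.634 0.145 0.289]
 [0.636 0.151 0.273]
 [0.633 0.148 0.284]
 [0.632 0.145 0.287]
 [0.632 0.142 0.288]]
[[222.20962811 171.19010868]]
[[221.83893323 170.30515516]]
```

View pics/pad.png

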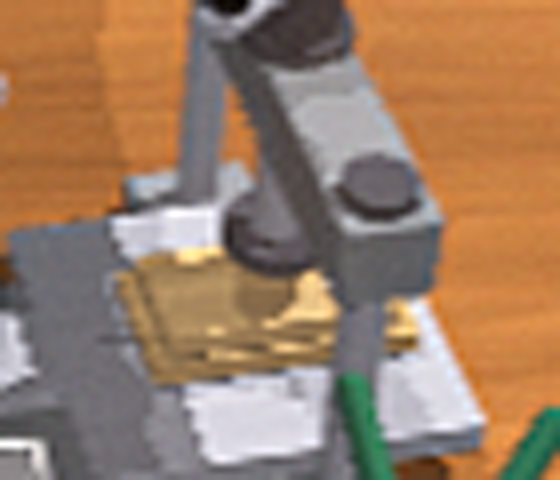

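View pics/hub.png

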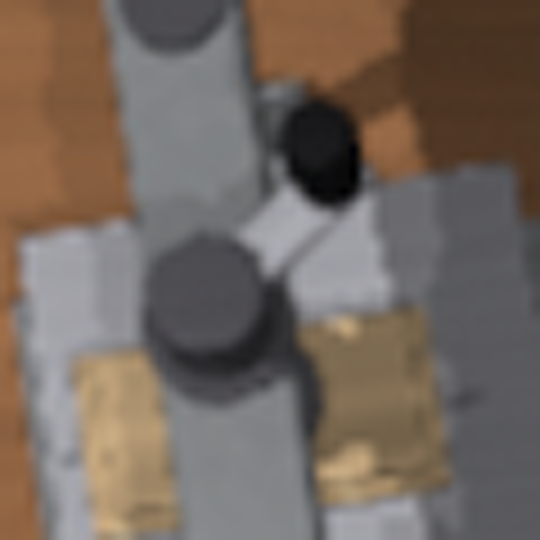

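The pad sits at crank ≈ 8.5 rad, so touch should come after roughly 5.5 rad more. The pad-left edge also agrees with a screw at about (0.600,0.1735). I'll grip the knob and wind, reading forces as I go.

```bash
cat > crank.py <<'E'
from pick import *
from scipy.optimize import least_squares
import json,os
def fitc(P,S0):
    r=least_squares(lambda s:np.hypot(P[:,0]-s[0],P[:,1]-s[1])-.05,S0);return r.x,np.abs(r.fun).max()
def wind(S,a,da,n,z,log,vel=.04):
    for _ in range(n):
        a-=da
        arm.line_to(pos(S+.05*np.array([np.cos(a),np.sin(a)]),z),ori(TH),vel=vel)
        o=arm.get_obs();P=o["position"];F=o["contact_force"]
        th=np.arctan2(P[1]-S[1],P[0]-S[0]);tan=np.array([np.sin(th),-np.cos(th)])
        th=a+(th-a+np.pi)%(2*np.pi)-np.pi
        log.append([a,th,P[0],P[1],-F[:2]@tan,F[0],F[1],F[2],o["gripper_width"]])
    return a
E
python3 - <<'E'
from crank import *
S=np.array([.600,.1735]);a=np.radians(-47.6);z=.250
k=S+.05*np.array([np.cos(a),np.sin(a)])
arm.move_pose(pos(k+N*.12,.38),ori(TH))
arm.set_gripper(.8)
arm.move_pose(pos(k,.36),ori(TH));st()
arm.line_to(pos(k,.30),ori(TH),vel=.1);p=shot("wrist","w15")
arm.line_to(pos(k,z),ori(TH),vel=.05);st("at")
arm.set_gripper(0,40);arm.hold(.2);o=st("grip")
E
```

```text
t101.5 [0.6333 0.1374 0.36  ] F [ 1.2 -1.1  0.2] g0.800
at t103.5 [0.634  0.1368 0.2505] F [ 0.   0.4 -0.2] g0.799
grip t104.1 [0.6343 0.1366 0.2505] F [1.5 0.5 1.4] g0.268
```

View pics/w15.png

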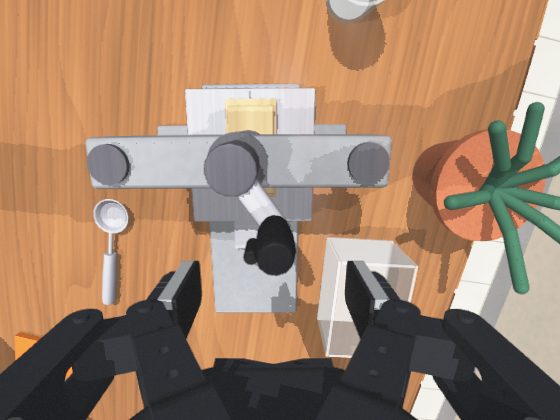

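The knob sits between the jaws at (275,245), and the grip width of about 23 mm matches it. I'll start winding.

Run:
```python
from crank import *
S=np.array([.600,.1735]);a=np.radians(-47.6);z=.250;log=[]
a=wind(S,a,.15,16,z,log)
L=np.array(log);np.set_printoptions(suppress=True,linewidth=150)
print(np.c_[L[:,:2],L[:,2:4]*1000,L[:,4:]].round(2))
print(fitc(L[2:,2:4],S))
json.dump(dict(a=a,log=L.tolist()),open("log.json","w"));st()
```

```text
[[ -0.98  -0.97 628.5  131.88   4.71   5.15   0.82   2.29   0.27]
 [ -1.13  -1.13 621.67 127.87   3.28   4.15  -1.1    4.13   0.27]
 [ -1.28  -1.28 614.57 125.09   2.06   2.83  -2.26   5.54   0.27]
 [ -1.43  -1.43 607.16 123.42   2.03   2.43  -2.65   6.69   0.26]
 [ -1.58  -1.58 599.53 122.93   3.07   3.05  -2.55   6.7    0.27]
 [ -1.73  -1.73 591.94 123.56   3.05   2.71  -2.34   7.49   0.27]
 [ -1.88  -1.88 584.53 125.34   2.24   1.74  -1.89   6.88   0.27]
 [ -2.03  -2.03 577.48 128.22   2.46   1.29  -2.91   7.82   0.27]
 [ -2.18  -2.18 570.96 132.14   1.9    1.34  -1.39   7.44   0.27]
 [ -2.33  -2.33 565.18 136.93   2.23   1.97  -1.16   8.02   0.27]
 [ -2.48  -2.48 560.18 142.54   2.55   1.5   -2.06   6.98   0.27]
 [ -2.63  -2.63 556.11 148.76   3.34   2.56  -2.38   7.56   0.27]
 [ -2.78  -2.78 553.03 155.5    3.11   1.12  -2.9    6.88   0.27]
 [ -2.93  -2.92 550.96 162.6    2.63   2.38  -2.16   7.53   0.27]
 [ -3.08  -3.07 549.98 169.87   2.7    2.28  -2.54   7.39   0.27]
 [ -3.23  -3.22 550.05 177.26   1.84   1.55  -1.97   7.89   0.27]]
(array([0.59988906, 0.17291426]), np.float64(2.8020378004436908e-05))
 t109.5 [0.5501 0.1773 0.2504] F [ 1.6 -2.   7.9] g0.268
```

The fitted circle centre is (0.5999,0.1729) with 0.03 mm residual, and the free-turning force is about 2.5 N. I'll continue, watching for the rise.

```bash
cat >> crank.py <<'E'
def meas(S,a,z,m=4):
    f=[];
    for _ in range(m):
        arm.hold(.04);o=arm.get_obs();P=o["position"];th=np.arctan2(P[1]-S[1],P[0]-S[0])
        f.append(-o["contact_force"][:2]@np.array([np.sin(th),-np.cos(th)]))
    th=a+(th-a+np.pi)%(2*np.pi)-np.pi
    return th,np.mean(f),o["contact_force"]
E
python3 - <<'E'
from crank import *
S=np.array([.5999,.1729]);J=json.load(open("log.json"));a=J["a"];a0=np.radians(-47.6);z=.250;log=[]
a=wind(S,a,.15,9,z,log);R=[]
while a0-a<5.9:
    a=wind(S,a,.15,1,z,log);th,f,F=meas(S,a,z);R.append((a0-a,a0-th,f));print("%.2f %.3f %.2f"%R[-1],F.round(1))
    if len(R)>8 and f>np.mean([r[2] for r in R[:5]])+2.0:break
L=np.array(log);print(L[:9,4].round(1),fitc(L[2:,2:4],S))
json.dump(dict(a=a,R=R,log=J["log"]+L.tolist()),open("log.json","w"));st()
E
```

```text
3.90 3.857 2.19 [-1.6 -2.3  8.2]
4.05 4.002 1.97 [-2.2 -2.4  8. ]
4.20 4.146 1.93 [-2.9 -2.2  8.2]
4.35 4.289 2.32 [-3.2 -0.5  7.2]
4.50 4.432 2.53 [-2.9  0.   7.4]
4.65 4.574 3.07 [-3.   2.1  6.8]
4.80 4.718 2.63 [-1.6  1.8  7. ]
4.95 4.864 3.05 [-1.   3.3  6.6]
5.10 5.015 2.75 [0.8 3.8 6.8]
5.25 5.171 3.85 [2.6 4.6 4.5]
5.40 5.333 3.10 [3.2 4.1 4.1]
5.55 5.490 3.69 [4.8 3.4 4.5]
5.70 5.646 4.50 [5.9 3.9 3.6]
[2.2 2.7 2.5 2.3 3.1 3.3 2.3 2.  1.9] (array([0.59988837, 0.17295809]), np.float64(4.045013321827412e-05))
 t119.0 [0.6489 0.1633 0.2505] F [5.9 3.9 3.6] g0.269
```

The force has risen a little, but that is ambiguous against posture-dependent bias. I'll check the gap with the scene camera.

Run:
```python
from h import *
p,d,c=shot("scene","s16")
cv2.imwrite("pics/pad16.png",cv2.resize(p[225:285,290:360,::-1],None,fx=8,fy=8,interpolation=cv2.INTER_CUBIC))
```

```text
(no output)
```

View pics/pad16.png

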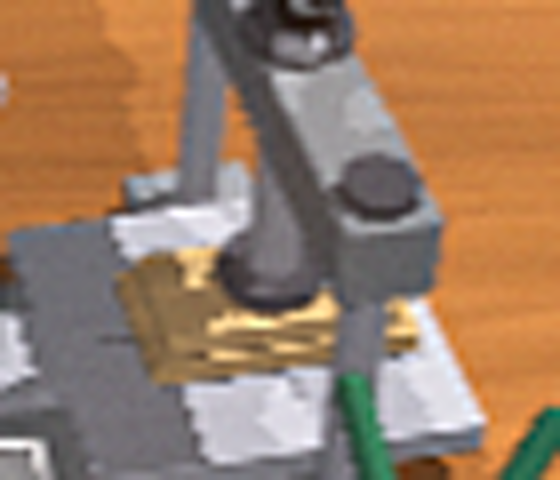

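The pad looks at or near contact (rim at (270,311), equivalent to q ≈ 13.9). The pad stops descending once it touches, so I'll back off about 1.6 rad and come forward again, logging both knob force and sub-pixel pad rim position to find the touch point.

```bash
cat >> crank.py <<'E'
def scene():
    g=arm.camera("scene")[0];return g
E
python3 - <<'E'
from crank import *
S=np.array([.5999,.17295]);J=json.load(open("log.json"));a=J["a"];a0=np.radians(-47.6);z=.250;log=[];imgs=[];rec=[]
def one():
    th,f,F=meas(S,a,z,3);imgs.append(scene());rec.append((a0-a,a0-th,f))
one()
for _ in range(11): a=wind(S,a,-.15,1,z,log);one()
for _ in range(11): a=wind(S,a,.15,1,z,log);one()
np.savez("pics/seq.npz",i=np.array(imgs),r=np.array(rec))
J["a"]=a;json.dump(J,open("log.json","w"));st()
ref=None
def edge(g):
    g=cv2.cvtColor(g,cv2.COLOR_RGB2GRAY).astype(float)
    col=g[245:275,321:328].mean(1);return col
for r,g in zip(rec,imgs):
    c=edge(g);print("%.2f %.3f f%.2f"%r,"|",c[10:26].round(0).astype(int))
E
```

```text
t130.4 [0.6489 0.1634 0.2505] F [6.6 4.  3.4] g0.265
5.70 5.647 f4.79 | [117 117 115 115  97  90  98  59  63 161 196 119 126 153 120 122]
5.55 5.563 f-1.64 | [116 116 117 117  96  90  98  58  62 160 193 119 126 153 120 122]
5.40 5.423 f-2.27 | [117 116 116 115  95  90  96  57  62 160 191 120 128 154 120 122]
5.25 5.278 f-3.02 | [117 116 116 117  93  88  94  57  62 160 190 120 127 153 119 123]
5.10 5.133 f-3.93 | [116 116 115 115  88  86  90  57  63 159 187 120 127 153 121 122]
4.95 4.984 f-3.50 | [117 116 116 110  80  88  89  53  67 170 185 121 125 154 120 122]
4.80 4.828 f-4.26 | [118 117 117 111  77  89  89  50  73 167 185 119 127 152 120 122]
4.65 4.672 f-3.51 | [117 116 116 110  77  93  80  53  87 166 185 121 126 152 121 121]
4.50 4.516 f-3.79 | [115 116 116 107  75  93  74  52  87 166 185 120 126 152 119 121]
4.35 4.359 f-3.48 | [116 116 117  96  73  93  71  53  92 166 186 120 125 152 119 121]
4.20 4.205 f-3.43 | [116 115 115  96  79  92  68  56  96 164 185 120 125 153 119 121]
4.05 4.054 f-3.11 | [116 116 116  91  81  93  61  59 109 163 184 120 125 153 120 121]
4.20 4.150 f2.08
[... 218 characters left out ...]
120 126 153 120 121]
4.65 4.578 f2.90 | [116 116 116 108  75  93  78  53  83 166 185 120 126 152 119 122]
4.80 4.723 f2.74 | [116 116 115 110  77  87  83  51  73 167 186 120 126 153 120 122]
4.95 4.870 f2.98 | [116 116 117 111  78  86  89  50  72 168 185 121 126 153 121 122]
5.10 5.023 f3.51 | [116 116 117 112  82  88  89  54  68 168 186 120 126 153 120 122]
5.25 5.179 f3.66 | [117 117 116 116  93  88  93  57  61 161 188 120 127 152 120 122]
5.40 5.332 f3.96 | [117 117 117 115  95  88  95  57  62 161 189 120 126 154 119 122]
5.55 5.489 f3.72 | [117 115 116 117  95  90  96  58  62 160 192 120 127 153 120 122]
5.70 5.645 f4.19 | [117 116 117 117  95  90  98  59  62 162 197 119 126 153 120 123]
```

The rim stops moving at a crank travel of about 5.15–5.2 rad, and forward and reverse forces both shift there. The touch point is therefore well located, and we are now about 0.47 rad past it. I'll wind to about 0.7 rad past, relax the arm, let go and check.

Run:
```python
from crank import *
S=np.array([.5999,.17295]);J=json.load(open("log.json"));a=J["a"];a0=np.radians(-47.6);z=.250;log=[]
for _ in range(2):
    a=wind(S,a,.11,1,z,log);th,f,F=meas(S,a,z);print("%.2f %.3f %.2f"%(a0-a,a0-th,f),F.round(1))
x=arm.get_obs()["position"];arm.line_to(pos(x[:2],z),ori(TH),vel=.02);th,f,F=meas(S,a,z);print("relaxed",a0-th,f,F.round(1))
arm.set_gripper(.8);st("open")
arm.line_to(pos(x[:2],.36),ori(TH),vel=.12)
arm.move_pose(pos(x[:2]+N*.2,.38),ori(TH));arm.hold(.3);st()
p,d,c=shot("scene","s17")
cv2.imwrite("pics/pad17.png",cv2.resize(p[225:285,290:360,::-1],None,fx=8,fy=8,interpolation=cv2.INTER_CUBIC))
g=cv2.cvtColor(p,cv2.COLOR_RGB2GRAY).astype(float);print(g[245:275,321:328].mean(1)[10:26].astype(int))
p,d,c=shot("top","t17");X=cloud(c,d);r=X[140:215,195:265].reshape(-1,3);k=r[(r[:,2]>.27)&(r[:,2]<.31)];k=np.median(k,0);print("knob",k,"travel",a0-np.arctan2(k[1]-.17295,k[0]-.5999))
shot("wrist","w17")
```

```text
5.81 5.757 5.11 [5.8 3.  3.8]
5.92 5.872 5.26 [7.6 3.4 4. ]
relaxed 5.869978252845559 0.7417873042248603 [ 3.7 -0.5  7.1]
open t132.2 [0.6451 0.1526 0.2495] F [ 0.5 -0.1  0.1] g0.801
 t134.4 [ 0.6764 -0.0431  0.3801] F [ 0.1 -0.4  0.3] g0.802
[116 115 114 115  96  89  96  59  61 162 195 118 125 151 119 121]
knob [0.641569   0.1534933  0.28465031] travel -0.3939296166974031
```

View pics/s17.png

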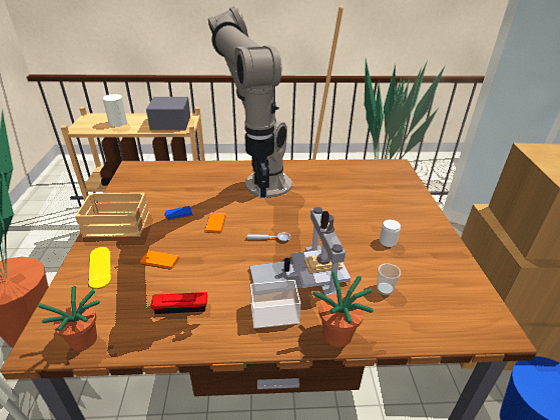

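View pics/pad17.png

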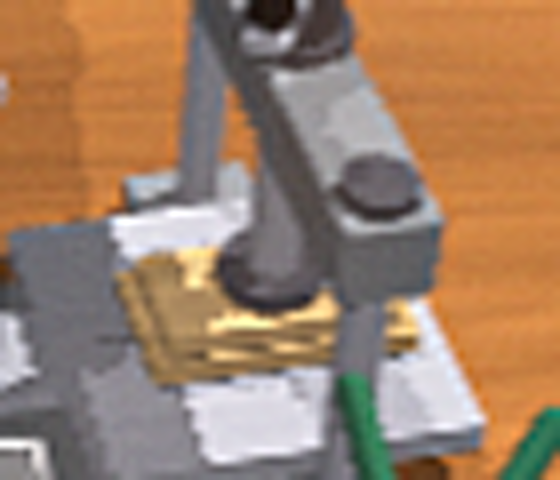

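View pics/t17.png

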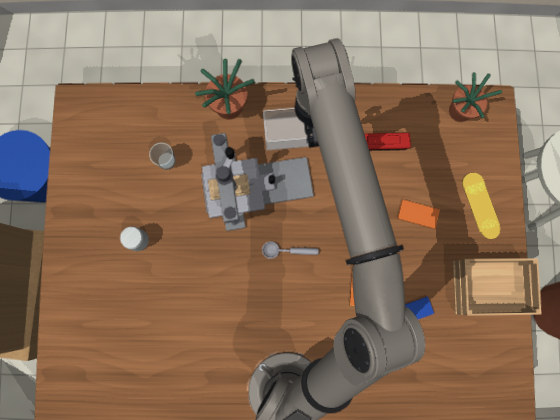

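The knob stayed at 5.89 rad of travel, about 0.7 rad past touch. The pad is on the stack, the bed is home, and the arm is clear. I'm handing in.

Run:
```python
from h import *
print(arm.hand_in());st()
```

```text
the job is handed in; nothing more can be done
None
the job is handed in; nothing more can be done
```

I drew the bed out to its stop, built and pressed the stack, pushed the bed home, wound the crank to snug and handed in at about 134 s. No verdict is reported.

- **Plates:** only plate_a and plate_b were there. I pressed each at about 12 N. After that, in the wrist camera, both were within about 1 mm of the cross lines and 0.5° of the slide.
- **Disturbance:** plate_a was knocked about 31 mm aside after its first pressing. My check before adding plate_b caught it, so I put plate_b back on the table, re-centred and re-pressed plate_a, and then placed plate_b.
- **Home:** the bed travelled about 149 mm and met its stop. I did not measure the stack's centring again after that; the pictures show it still in place under the pad.
- **Clamp:** the knob force alone was ambiguous, because it changed with the arm's posture. I located first touch at about 5.15–5.2 rad of winding from where the pad rim stopped moving in the scene camera. I let go at 5.87 rad, about 0.7 rad past touch, which works out to roughly 28 N. After release the knob still read about 5.89 rad and the pad had not moved.
- **Other checks:** when I first picked plate_a the closing fingers pressed on the table with about 33 N, so I gripped higher after that. In the last pictures the jar, brush, scraper, box and tin look unmoved.

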